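Index the parts carousel and load a tray

ROBOT

A 7-joint arm with a two-finger parallel gripper is mounted at the origin on the work surface. World frame = base frame: x ahead of the robot, y to its left, z up, the work surface at z = 0. Lengths are in mm, angles in rad, forces in N, time in s.
With the tool pointing down it reaches from about 425 to 1025 mm from the base axis. Payload 9.4 kg.
Tool frame: the origin (TCP) lies at the very end of the fingers, on their centre line; the grasp point (between the pads) lies 19 mm behind it; z points along the fingers, y is the line along which they close (so a half turn about z gives the same grasp; the last joint's range is limited). The gripper opens to 93 mm and grips with 3 to 60 N. Pads are 15 mm wide; open, the fingers measure 128 mm over their backs; the gripper's body (75 mm by 188 mm) begins 65 mm behind the grasp point.
Start: joints at [1.038, 0.599, -0.003, 1.599, 0.002, 0.943, -0.08], TCP at [319.121, -650.988, 218.618] pointing down, gripper open.
Joint ranges: [-2.57, 2.57], [-0.35, 1.97], [-1.29, 1.29], [0.11, 2.56], [-1.05, 4.19], [0.11, 1.86], [-2.63, 2.63]. Speed limits (rad/s): [2.22, 2.22, 3.01, 3.01, 3.14, 3.14, 3.14].

INTERFACE

Orientations are given as a unit quaternion [w, x, y, z].
In Python, from cell import ctrl, vision, ticket gives the robot as it stands.
- The arm moves only by the shell command python3 -m inch 'ROWS'. ROWS is a JSON object of lists of equal length, an entry for each row: "slide": the shift along the world's x, y, z in cm, a list of three; "rot": the turn, a rotation vector about the world's x, y, z in rad, a list of three; "jaw": the closure, from -1 (fully open) to 1 (shut), so that 0 is half open. A call has 1 to 20 rows; each row is the pose to reach, as a shift and turn from the pose commanded when the call began; what a row does not reach only later rows make up. A row lasts 1/10 s, in which the tool goes at most 50 mm and 8.59 degrees, less where a joint would pass 70% of its speed; a pose out of reach is approached as far as the arm can. A call with a gripper value outside its range is refused whole. The fingers move at their own pace and stop on an object; the grip force is fixed at half the most. Time passes only in rows, so rows that repeat a pose let the fingers close. It gives the time, the measured TCP pose, the force, the opening and the grip force at its end, in the units of the state.
- ctrl.sense(): the state, without advancing time (a new reading comes with each control period).
- vision.grab_frame(name): name is "scene" or "top" or "wrist"; returns a dict with "color" (384x512x3 uint8, red, green, blue), "range_z" (384x512 float32, mm along the optical axis (not along the pixel's ray), 0 where there is no reading), "mtx" (3x3 intrinsics, pixels), "k1" (the pictures are not rectified: a ray, as slopes to the right and down, at radius r is drawn at 1 + k1 r^2 times it, then the intrinsics apply), "R" (3x3) and "t" (3): a world point X has camera coordinates R X + t. Camera axes: x right, y down, z forward; pixel columns grow to the right and rows downward; lengths in mm; the calibration is good to about 2 mm. A picture is of the moment at which its call begins.
- ticket.hand_in(): hands the job in; it is judged then, once.
The state is a dict: "time_s": time; "qpos": joint angles; "joint_vel": joint speeds; "joint_torque": joint torques, N m; "tool_pos": TCP position; "tool_rot": TCP orientation; "contact_force": force on the tool from outside, world axes, zero at the start; "torque": the same for the moment, N m; "finger_gap": finger opening in mm; "gripper_force": force on a finger pad.
Only numpy, scipy, OpenCV 4.12 (cv2) and the standard library are available. Lean on these libraries where they do the work, as an engineer would, in place of code of your own. Each camera call takes 0.05 s, during which the arm holds its last target. There are 200 camera calls.

TASK

Turn the parts carousel, which has upright posts to push it by, until its one empty bay has clicked into place facing the loading landing. Then slide the loose parts tray along the landing, without lifting or tipping it, fully home into that bay against the hub, and leave the carousel clicked in there. Leave the bottle, the jar and the reel where they stand.

Things in the scene. Friction and masses are not known exactly. Their poses are not given: they have to be found in the camera images.
- station: Fixed base of the parts carousel, a grey round foot; origin on the bench under the carousel's axis, z up. The loading landing, an aluminium shelf, runs out radially along the station's -y. A small detent housing stands at +y, on the far side from the landing.
- landing (a point): Middle of the landing's top surface (station frame 0, -233, 43.5 mm). The landing is 84 mm wide and 150 mm long, from 158 to 308 mm from the carousel's axis, its top 43.5 mm above the bench; a steel guide rail 12 mm high runs along both its edges, with 62 mm clear between them.
- carousel (a joint): Angle of the carousel (rad), counter-clockwise from above positive; turns either way, with a spring detent every pi/3; starts in any of five wrong ones, rarely half way between two; 0 or a full turn = empty bay facing the landing. About 3 N at a post leaves a detent; past half way (30 degrees) it falls into the next by itself.
- bay (a point): Centre of the empty bay's floor, 108 mm from the axis, 42 mm above the bench; turns with the carousel; its -y points radially outward. The carousel, an aluminium disc 304 mm across, has six bays 60 degrees apart, 69 mm wide between 14 mm high steel walls, open outward. Five hold fixed black trays like the loose one (25 mm high).
- dock (a point): Fixed point of the station where bay lies when the empty bay faces the landing: station frame (0, -108, 42) mm. The bay is closed inward by the carousel's grey hub, 136 mm in diameter, 14 mm high (a steel cap on its middle adds 8 mm).
- post (a point): Centre of the top of one of the six upright steel posts for turning the carousel by hand: the one 30 degrees counter-clockwise from the empty bay. Posts are 16 mm in diameter, stand 58 mm above the disc, 122 mm from the axis, every 60 degrees half way between the bays.
- tray: The loose parts tray on the landing: open black box with electronic parts in it, 58 mm (its x) by 80 mm (its y, along the landing) by 25 mm high, 0.16 kg; origin at the centre of its underside. Fully home its origin lies at bay, 108 mm from the axis.
- flux_bottle: Bystander: bottle, 56 mm diameter, 130 mm high; origin under its centre.
- solder_jar: Bystander: jar, 64 mm diameter, 70 mm high; origin under its centre.
- reel: Bystander: component reel lying flat, 150 mm diameter, 18 mm high; origin under its centre.
Things that resemble listed ones, but are neither listed nor needed, are in the scene too. There is more than one size of the tray; the job needs the middle-sized.

How it is judged (in metres and radians):
On the way:
1. the empty bay has clicked in facing the landing, at rest, while the tray is still out on the landing (horizontal distance between bay and dock below 0.006 m and velocity of joint carousel between -0.1 and 0.1 rad/s and y of tray in the frame of station below -0.17 m), for 0.2 s.
At the end, for the whole second after the job is handed in: The empty bay faces the landing within 6 mm (about 3 degrees), clicked in and at rest; the tray lies flat in it (within 4 mm of the bay floor, tilt under 0.06 rad), within 7 mm of fully home along the bay and 9 mm across it, at rest (horizontal distance between bay and dock below 0.006 m and y of tray in the frame of bay between -0.007 and 0.007 m and x of tray in the frame of bay between -0.009 and 0.009 m and z of tray in the frame of bay below 0.004 m and angle between tray's own z axis and vertical below 0.06 rad and linear speed of tray below 0.02 m/s and velocity of joint carousel between -0.1 and 0.1 rad/s); the robot touches nothing.
It fails at once if the tray is lifted more than 12 mm off the landing (height (world z) of tray above 0.0555 m).
It fails at once if the tray is tipped by more than 0.25 rad (angle between tray's own z axis and vertical above 0.25 rad).
It fails at once if the tray falls off the landing or the carousel (height (world z) of tray below 0.03 m).
It fails at once if the bottle, the jar or the reel is moved by more than 30 mm (distance of any of flux_bottle, solder_jar, reel from where it was at the start of the episode above 0.03 m).
It also fails if it takes over 67 s, if anything falls off the work surface, if the arm or the gripper's body presses on something with over 40 N, if the wrist force passes 120 N, or if a joint passes its speed limit or range.

## Working session

There is one attempt and no reset: what is moved stays moved. The work goes in short steps, Python scripts to look and compute and a shell command to move; the robot and the scene stay as the last step left them, time stands still between calls to the robot, and variables do not carry over. Pictures are saved under pics/ and viewed, at most 10 in all, crops included, and the job is handed in when it is done.

```bash
ls; mkdir -p pics
cat > h.py <<'E'
import numpy as np, cv2
from cell import ctrl, vision, ticket
def grab(n):
    return vision.grab_frame(n)
def save(f,name,box=None,s=1):
    im=cv2.cvtColor(f["color"],cv2.COLOR_RGB2BGR)
    if box: im=im[box[1]:box[3],box[0]:box[2]]
    cv2.imwrite(name,cv2.resize(im,None,fx=s,fy=s,interpolation=cv2.INTER_CUBIC))
def rays(f,px):
    K=np.array(f["mtx"]);dist=np.array([f["k1"],0,0,0,0.])
    # model: distorted = undist*(1+k1 r^2), OpenCV convention
    p=cv2.undistortPoints(np.array(px,float).reshape(-1,1,2),K,dist).reshape(-1,2)
    return np.c_[p,np.ones(len(p))]
def onplane(f,px,z):
    R=np.array(f["R"]);t=np.array(f["t"]);d=rays(f,px)@R;c=-R.T@t
    return c+d*((z-c[2])/d[:,2])[:,None]
def cloud(f):
    h,w=f["range_z"].shape;u,v=np.meshgrid(np.arange(w),np.arange(h))
    d=rays(f,np.c_[u.ravel(),v.ravel()])*f["range_z"].reshape(-1,1)
    return ((d-np.array(f["t"]))@np.array(f["R"])).reshape(h,w,3)
E
python3 - <<'E'
from h import *
for n in("scene","top"):
    f=grab(n);save(f,f"pics/{n}1.png",s=1.5);np.save(n+".npy",f,allow_pickle=True)
    print(n,-np.array(f["R"]).T@f["t"],f["k1"])
s=ctrl.sense();print(s["time_s"],s["tool_pos"],s["tool_rot"],s["finger_gap"])
E
```

```text
pics
scene [ 990.47763512 -628.83241263  870.58893628] -0.06803439298888361
top [ 254.23152662   16.0738113  1568.97939228] -0.07083505816914068
0.1 [ 318.90493493 -650.61422039  217.84539323] [-6.60708022e-04  9.74139460e-01  2.25946499e-01 -2.37497141e-04] 93.16096266761876
```

View pics/top1.png

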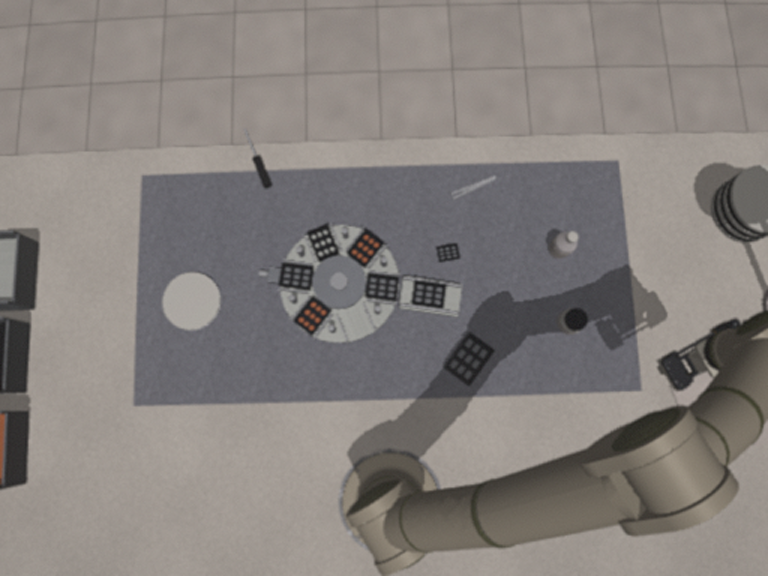

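View pics/scene1.png

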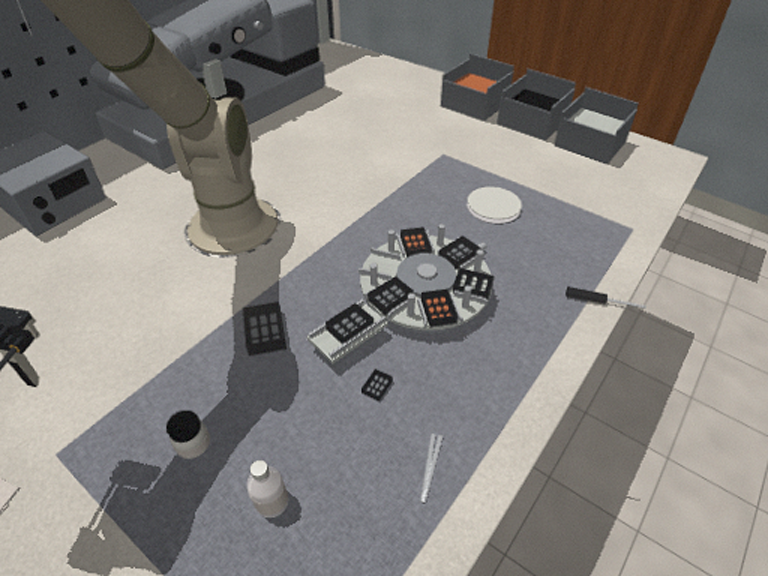

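The pictures (1.5x scale) show:
- **Carousel:** in the top view its axis is at about (340,281). The empty bay is at (355,322), one step clockwise of the landing, so it needs +60° CCW.
- **Tray candidates:** small at (448,252) on the mat, large at (470,357) on the mat, and the one on the landing at (429,293). The landing one fits, and I'll check its size and take an enlarged crop.

Run:
```python
from h import *
f=np.load("top.npy",allow_pickle=True).item()
C=cloud(f);col=f["color"].astype(int);z=C[...,2]
save(f,"pics/top_crop.png",(170,130,330,260),5)
# hub cap at disc+: deck pts
print("axis guess",onplane(f,[[339/1.5,281/1.5]],64),onplane(f,[[226,187.3]],64))
for (x,y) in [(226,187),(285,190),(274,196),(238,215),(299,168),(313,238)]:
    print((x,y),C[y,x].round(1),col[y,x])
# disc rim: points z 30..75 within region -> disc circle fit by hull of z~42 points left/other than landing
m=((z>34)&(z<75)).astype(np.uint8); m[:, :170]=0;m[:130]=0;m[265:]=0;m[:,320:]=0
n,l,st,ce=cv2.connectedComponentsWithStats(m)
for i in range(1,n):
    if st[i,4]>50: print(i,st[i],ce[i])
# dark trays
d=((col.max(2)<60)).astype(np.uint8)
n,l,st,ce=cv2.connectedComponentsWithStats(d)
for i in range(1,n):
    if 60<st[i,4]<3000 and 170<ce[i][0]<350 and 130<ce[i][1]<270:
        P=C[l==i]; r=cv2.minAreaRect(onplane(f,np.argwhere(l==i)[:,::-1],np.median(P[:,2]))[:,:2].astype(np.float32)); print(ce[i].round(1),st[i,4],np.median(P[:,2]).round(1),r)
```

```text
axis guess [[544.64667254 109.06041135  64.        ]] [[544.77382317 109.05789756  64.        ]]
(226, 187) [544.8 108.7  69.6] [141 142 144]
(285, 190) [ 529.8 -112.4   52.2] [57 56 57]
(274, 196) [509.8 -70.6  42.4] [124 123 121]
(238, 215) [441.8  67.5  41. ] [155 155 151]
(299, 168) [ 622.7 -174.3   12.1] [79 79 81]
(313, 238) [ 348.6 -214.1   11.9] [71 72 74]
1 [ 186  148   81   81 4812] [225.67560266 188.5542394 ]
2 [266 184  42  27 871] [286.3065442 197.0608496]
[242.9 164.2] 150 48.8 ((633.0889282226562, 42.82374572753906), (58.22589111328125, 80.75663757324219), 50.47233581542969)
[215.3 161.5] 68 46.3 ((650.48681640625, 149.88470458984375), (38.869468688964844, 53.27049255371094), 17.16214370727539)
[298.4 167.8] 67 7.9 ((624.6085815429688, -171.9158935546875), (39.5054817199707, 51.8714714050293), 7.8994245529174805)
[196.9 183.5] 175 50.8 ((564.6694946289062, 219.26513671875), (79.86944580078125, 58.79954528808594), 79.89102935791016)
[254.1 190.6] 164 47.6 ((531.0960693359375, 3.678436279296875), (76.38819885253906, 59.53351974487305), 80.95549011230469)
[285.8 195.7] 153 48.7 ((508.51959228515625, -113.87405395507812), (74.4826431274414, 57.93922805786133), 79.99154663085938)
[207.5 209.2] 149 48.3 ((464.04840087890625, 180.49435424804688), (58.05891036987305, 76.59971618652344), 51.065155029296875)
[312.5 238.7] 528 7.8 ((346.5431213378906, -212.41152954101562), (84.11349487304688, 116.19654846191406), 50.86149978637695)
```

View pics/top_crop.png

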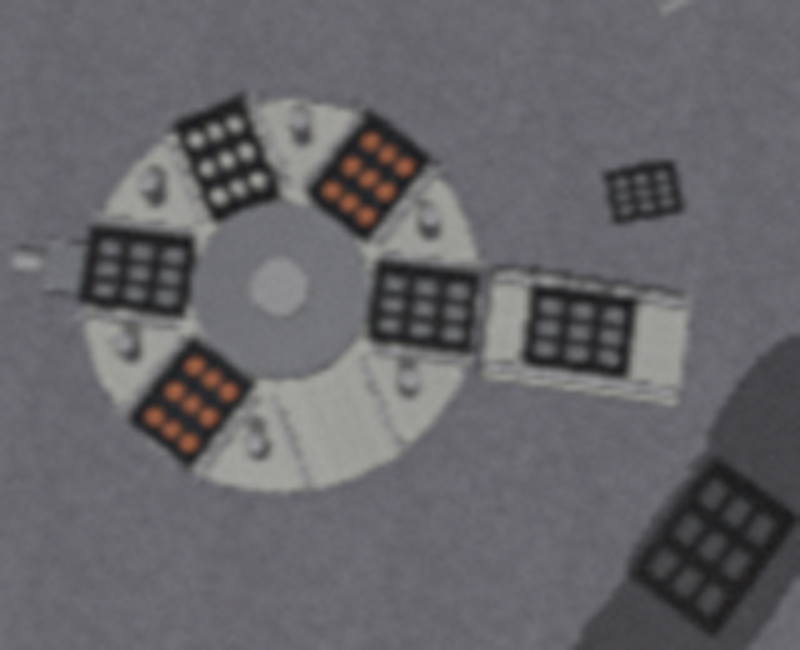

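The tray on the landing measures about 58 x 80 mm. The small one is 40 x 52 and the large one 84 x 116, so the landing tray is the middle size. The geometry:
- **Axis:** about (544.6, 109.8).
- **Station yaw:** about -9°.
- **Carousel:** at -60°, so I turn it +60°.

I'll take hold of the post at world angle -9°, near (665, 91), and carry it round to 51°.

```bash
python3 -m inch '{"slide":[[34.6,74.1,0],[34.6,74.1,0],[34.6,74.1,0],[34.6,74.1,0],[34.6,74.1,0],[34.6,74.1,0],[34.6,74.1,0],[34.6,74.1,0],[34.6,74.1,0],[34.6,74.1,0],[34.6,74.1,0],[34.6,74.1,0],[34.6,74.1,0],[34.6,74.1,0],[34.6,74.1,0],[34.6,74.1,0],[34.6,74.1,0],[34.6,74.1,0],[34.6,74.1,0],[34.6,74.1,0]],"rot":[[0,0,0],[0,0,0],[0,0,0],[0,0,0],[0,0,0],[0,0,0],[0,0,0],[0,0,0],[0,0,0],[0,0,0],[0,0,0],[0,0,0],[0,0,0],[0,0,0],[0,0,0],[0,0,0],[0,0,0],[0,0,0],[0,0,0],[0,0,0]],"jaw":[0,0,0,0,0,0,0,0,0,0,0,0,0,0,0,0,0,0,0,0]}'
python3 - <<'E'
from h import *
s=ctrl.sense();print(s["time_s"],s["tool_pos"],s["tool_rot"],s["finger_gap"],np.abs(s["joint_vel"]).max())
f=grab("wrist");np.save("w1.npy",f,allow_pickle=True);save(f,"pics/w1.png",s=1.5)
C=cloud(f);z=C[...,2]
m=((z>88)&(z<108)).astype(np.uint8)
n,l,st,ce=cv2.connectedComponentsWithStats(m)
for i in range(1,n):
    if st[i,4]>30: P=C[l==i];print(ce[i].round(),st[i,4],P.mean(0).round(1),np.ptp(P,0).round(1))
E
```

```text
time_s: 2.1
tool_pos: [664.6, 87.5, 218.5]
tool_rot: [0.001, 0.974, 0.225, -0.0]
contact_force: [-0.4, -0.5, 0.4]
finger_gap: 46.7
gripper_force: 0.0
2.1 [664.59019264  87.54896411 218.50939309] [ 5.43938402e-04  9.74424045e-01  2.24715902e-01 -4.98343691e-04] 46.679591687206894 0.006416996035553247
[117. 175.] 326 [626.8 206.   98.3] [15.5 15.3 14. ]
[253. 190.] 278 [667.3  93.3  99.3] [15.3 15.6 14.2]
```

View pics/w1.png

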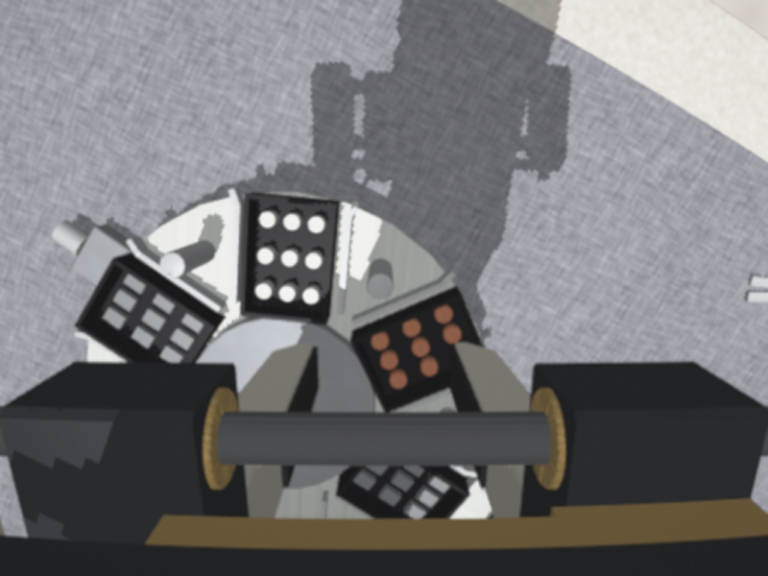

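The wrist view shows the near post at about (380,280) in the 1.5x picture, centre near (666, 92), top z ≈ 99. The next post is at (175,262), near (627, 206). Both match the given radius and height. I go down, grip, and carry it 60° round.

```bash
python3 -m inch '{"slide":[[0.2,0.5,-4],[0.2,0.5,-8],[0.2,0.5,-12],[0.2,0.5,-14.2],[0.2,0.5,-14.2],[0.2,0.5,-14.2],[0.2,0.5,-14.2],[0.2,0.5,-14.2],[0.2,0.5,-14.2],[0.2,0.5,-14.2],[0.2,0.5,-14.2],[0.2,0.5,-14.2],[0.2,0.5,-14.2],[0.2,0.5,-14.2]],"rot":[[0,0,0],[0,0,0],[0,0,0],[0,0,0],[0,0,0],[0,0,0],[0,0,0],[0,0,0],[0,0,0],[0,0,0],[0,0,0],[0,0,0],[0,0,0],[0,0,0]],"jaw":[0,0,0,0,0,0,1,1,1,1,1,1,1,1]}'
```

```text
time_s: 3.55
tool_pos: [669.3, 94.1, 77.7]
tool_rot: [0.001, 0.974, 0.226, 0.002]
contact_force: [3.7, -2.7, 2.1]
finger_gap: 15.6
gripper_force: 30.0
```

```bash
python3 -m inch '{"slide":[[0.13,1.27,0],[0.13,2.55,0],[0,3.8,0],[-0.27,5.1,0],[-0.45,5.7,0],[-0.66,6.3,0],[-1.2,7.45,0],[-1.8,8.55,0],[-2.6,9.6,0],[-3.4,10.55,0],[-4.4,11.4,0],[-4.4,11.4,0],[-4.4,11.4,0],[-4.4,11.4,0]],"rot":[[0,0,0],[0,0,0],[0,0,0],[0,0,0],[0,0,0],[0,0,0],[0,0,0],[0,0,0],[0,0,0],[0,0,0],[0,0,0],[0,0,0],[0,0,0],[0,0,0]],"jaw":[1,1,1,1,1,1,1,1,1,1,1,1,1,1]}'
```

```text
time_s: 4.95
tool_pos: [623.9, 210.2, 77.8]
tool_rot: [-0.0, 0.974, 0.226, 0.001]
contact_force: [2.0, 0.8, 5.9]
finger_gap: 15.4
gripper_force: 30.0
```

```bash
python3 -m inch '{"slide":[[0,0,0],[0,0,0],[0,0,0],[0,0,0],[0,0,4],[0,0,8],[0,0,12],[0,0,14]],"rot":[[0,0,0],[0,0,0],[0,0,0],[0,0,0],[0,0,0],[0,0,0],[0,0,0],[0,0,0]],"jaw":[0,0,0,0,0,0,0,0]}'
python3 -m inch '{"slide":[[-12.6,-38.5,0],[-12.6,-38.5,0],[-12.6,-38.5,0],[-12.6,-38.5,0],[-12.6,-38.5,0],[-12.6,-38.5,0],[-12.6,-38.5,0],[-12.6,-38.5,0],[-12.6,-38.5,0],[-12.6,-38.5,0],[-12.6,-38.5,0],[-12.6,-38.5,0],[-12.6,-38.5,0]],"rot":[[0,0,0.1],[0,0,0.2],[0,0,0.3],[0,0,0.4],[0,0,0.5],[0,0,0.6],[0,0,0.7],[0,0,0.8],[0,0,0.9],[0,0,0.95],[0,0,0.95],[0,0,0.95],[0,0,0.95]],"jaw":[1,1,1,1,1,1,1,1,1,1,1,1,1]}'
python3 - <<'E'
from h import *
f=grab("wrist");np.save("w2.npy",f,allow_pickle=True);save(f,"pics/w2.png",s=1.5)
C=cloud(f);z=C[...,2]
d=((f["color"].max(2)<70)&(z>45)&(z<85)).astype(np.uint8)
n,l,st,ce=cv2.connectedComponentsWithStats(d)
for i in range(1,n):
    if st[i,4]>200: print(ce[i].round(),st[i,4],C[l==i].mean(0).round(1))
print(ctrl.sense()["finger_gap"])
g=grab("top");np.save("top2.npy",g,allow_pickle=True);save(g,"pics/top2.png",(170,130,330,260),4)
E
```

```text
time_s: 5.75
tool_pos: [623.9, 209.3, 220.0]
tool_rot: [-0.0, 0.974, 0.226, 0.002]
contact_force: [0.2, 1.0, -1.0]
finger_gap: 47.1
gripper_force: 0.0
time_s: 7.05
tool_pos: [497.2, -175.5, 216.5]
tool_rot: [-0.0, 0.763, 0.646, -0.0]
contact_force: [0.1, -0.1, 0.5]
finger_gap: 0.3
gripper_force: 0.0
[255. 117.] 3843 [ 507.5 -108.9   52.7]
0.595109703466499
```

View pics/w2.png

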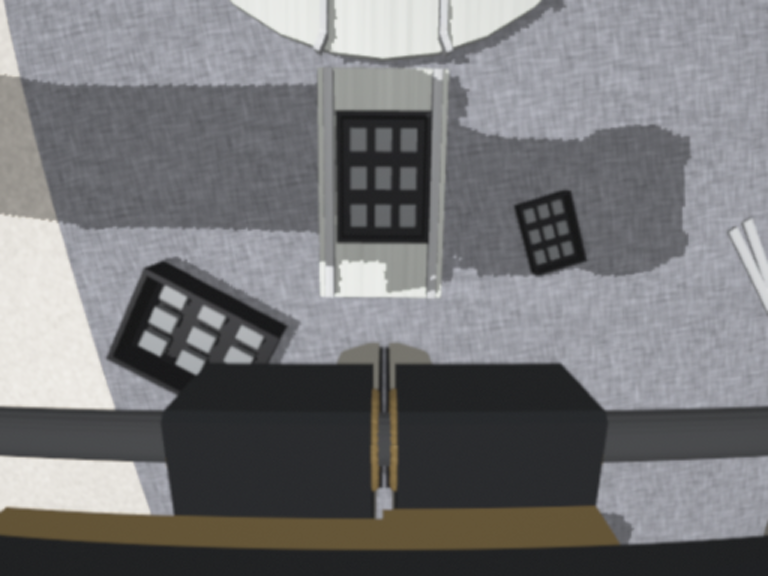

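View pics/top2.png

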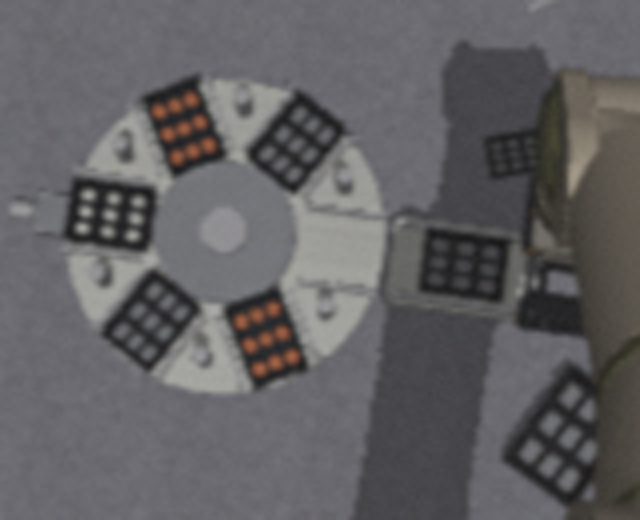

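The wrist view shows the empty bay clicked in at the top, in line with the landing. The tray at (384,177) is centred on the fingers' column and its near end is about 20 mm ahead of them. The top view agrees: the bay is at about (343,248) facing the landing, and the tray at (465,263) is still out. I go down behind the tray and push it along (0.165, 0.986).

```bash
python3 -m inch '{"slide":[[0,0,-4],[0,0,-8],[0,0,-12],[0,0,-14.5],[0,0,-16.3],[0,0,-16.3],[0,0,-16.3]],"rot":[[0,0,0],[0,0,0],[0,0,0],[0,0,0],[0,0,0],[0,0,0],[0,0,0]],"jaw":[1,1,1,1,1,1,1]}'
python3 -m inch '{"slide":[[0.16,1,0],[0.33,2,0],[0.5,3,0],[0.67,4,0],[0.84,5,0],[1,6,0],[1.17,7,0],[1.34,8,0],[1.5,9,0],[1.67,10,0],[1.84,11,0],[1.92,11.5,0],[1.92,11.5,0]],"rot":[[0,0,0],[0,0,0],[0,0,0],[0,0,0],[0,0,0],[0,0,0],[0,0,0],[0,0,0],[0,0,0],[0,0,0],[0,0,0],[0,0,0],[0,0,0]],"jaw":[1,1,1,1,1,1,1,1,1,1,1,1,1]}'
python3 - <<'E'
from h import *
f=grab("wrist");save(f,"pics/w3.png",s=1.2)
E
```

```text
time_s: 7.85
tool_pos: [497.3, -175.6, 53.7]
tool_rot: [-0.0, 0.763, 0.647, -0.0]
contact_force: [0.4, -0.2, 0.5]
finger_gap: 0.8
gripper_force: 0.0
time_s: 9.15
tool_pos: [516.5, -59.7, 53.5]
tool_rot: [-0.0, 0.762, 0.647, 0.0]
contact_force: [-0.6, 0.1, -0.4]
finger_gap: 0.5
gripper_force: 0.0
```

View pics/w3.png

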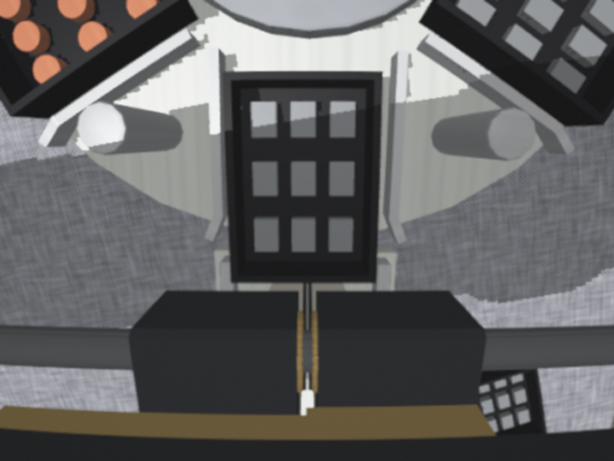

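The tray is entering the bay straight and centred. Its front edge is at row 72 and the hub edge at row 38, so about 15-20 mm remains. I push slowly until it meets the hub.

```bash
python3 -m inch '{"slide":[[0.08,0.5,0],[0.16,1,0],[0.22,1.3,0],[0.25,1.5,0],[0.25,1.5,0]],"rot":[[0,0,0],[0,0,0],[0,0,0],[0,0,0],[0,0,0]],"jaw":[1,1,1,1,1]}'
python3 -m inch '{"slide":[[0.03,0.2,0],[0.07,0.4,0],[0.07,0.4,0]],"rot":[[0,0,0],[0,0,0],[0,0,0]],"jaw":[1,1,1]}'
```

```text
time_s: 9.7
tool_pos: [518.9, -45.6, 53.6]
tool_rot: [-0.0, 0.763, 0.647, 0.0]
contact_force: [0.3, 0.2, 0.3]
finger_gap: 0.4
gripper_force: 0.0
time_s: 10.0
tool_pos: [519.3, -42.5, 53.6]
tool_rot: [0.0, 0.763, 0.646, -0.0]
contact_force: [-0.2, -2.7, 0.2]
finger_gap: 0.6
gripper_force: 1.5
```

```bash
python3 -m inch '{"slide":[[0.02,0.15,0],[0.02,0.15,0],[0.02,0.15,0]],"rot":[[0,0,0],[0,0,0],[0,0,0]],"jaw":[1,1,1]}'
```

```text
time_s: 10.3
tool_pos: [519.1, -42.3, 53.6]
tool_rot: [0.0, 0.764, 0.646, -0.001]
contact_force: [-0.6, -8.0, 2.1]
finger_gap: 0.8
gripper_force: 3.9
```

Force rises to 8 N with no further motion, so the tray is home against the hub. I back off, lift and check.

```bash
python3 -m inch '{"slide":[[-0.1,-0.6,0],[-0.3,-2,0],[-0.5,-3,0],[-0.6,-4,4],[-0.8,-5,8],[-0.8,-5,12],[-0.8,-5,14],[-0.8,-5,14],[-0.8,-5,14]],"rot":[[0,0,0],[0,0,0],[0,0,0],[0,0,0],[0,0,0],[0,0,0],[0,0,0],[0,0,0],[0,0,0]],"jaw":[1,1,1,1,1,1,1,1,1]}'
python3 - <<'E'
from h import *
f=grab("wrist");save(f,"pics/w4.png",s=1.4)
print(ctrl.sense()["contact_force"])
E
```

```text
time_s: 11.2
tool_pos: [511.4, -91.2, 193.6]
tool_rot: [0.0, 0.763, 0.646, 0.0]
contact_force: [-0.7, 0.3, 0.2]
finger_gap: 0.5
gripper_force: 0.0
[ 0.7984686   0.0502154  -0.87370852]
```

View pics/w4.png

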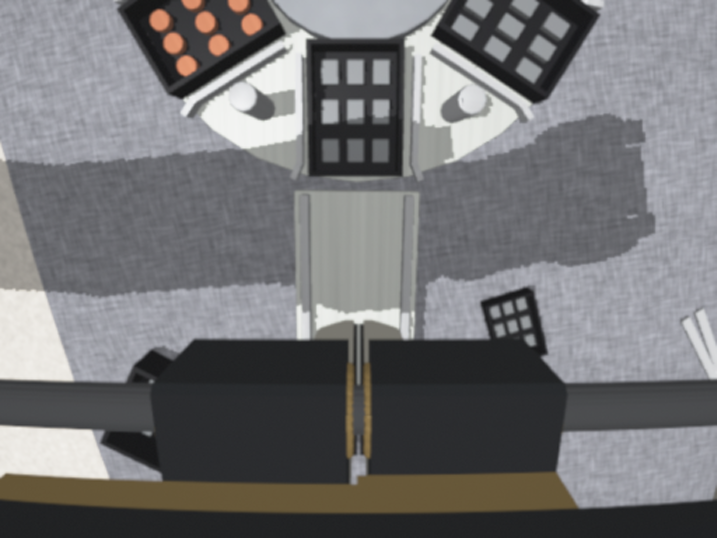

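The tray, at (356,108), sits square against the hub. Its outer end at row 178 is flush with the disc rim, the bay lines up with the landing, and the robot is clear.

```bash
python3 -c "
from cell import ticket
print(ticket.hand_in())"
```

```text
the job is handed in; nothing more can be done
None
```

I turned the carousel 60° counter-clockwise until the empty bay clicked in facing the landing, slid the tray home against the hub, backed the robot clear and handed the job in at about 11 s; the hand-in returned no verdict.

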